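# Take the tote off the shaker and tip the lock nuts into its pouring corner

## Task

The four brass lock nuts in the blue tote have had their run on the bench shaker: grip the tote by its carry handle, twist it anticlockwise (seen from above) on its seat until the twist lock is free, and lift it straight out. Then tip it, without spilling a nut, until all four have slid together into the orange pouring corner, and finish holding it still, tipped like that in the air well clear of the shaker, so that they can be counted; do not put it down or let go, and leave the other things on the bench alone.

Things in the scene. Friction and masses are not known exactly. Their poses are not given: they have to be found in the camera images.
- shaker: Bench shaker, fixed: grey square housing 180x180 mm, 46 mm high, red rocker and black knob on its front (-x) face; on top a round aluminium platform (132 mm across, top 58 mm above the table) with a twist-lock seat, nothing higher than 71 mm. Origin: middle of its underside, z up. Yaw varies by about 0.7 rad either way.
- shaker_seat (a point): Centre of the platform's top, 58 mm above the table, on the upright axis about which the tote turns; the shaker's axes. A spigot 20 mm across, 12 mm high stands here inside the tote's foot (26 mm bore). Two steel claws at the seat's +x and -x overhang the tote's ears and hold it down.
- tote: Loose blue parts tote, 0.3 to 0.5 kg, 170 mm (x) by 120 mm (y), rim 60 mm up, walls 3 mm; origin: centre of the underside of its foot, resting on the platform; z up. Floor's upper face at z = 18 mm, inside 164x114 mm, walls 42 mm high inside. The foot is a black ring 72 mm across, 15 mm high, with an ear at +x and one at -x.
- ear (a point): Tip of the steel ear on the tote's foot at its +x, 50 mm from the axis; ears are 16 mm wide. Found LOCKED: tote yaw 0 to 0.1 rad more than the shaker's, ears under the claws. Turned anticlockwise from above (growing yaw) the ears are clear at 0.52 to 0.90 rad from the shaker's yaw, where pins stop the turn; at about 0.72 it lifts straight out. It turns easily, under 0.15 N m.
- tote_handle (a point): Centre of the black grip of the tote's fixed carry handle, 112 mm above the tote's origin on its upright axis (it stays put as the tote turns); tote axes. The grip is a flat-sided bar along the tote's x: 100 mm long, 18 mm wide, 22 mm high. Free below: floor 94 mm, wall rims 52 mm under this point. Uprights at both ends, 85 mm from the middle.
- pour_corner (a point): The inner floor corner of the tote's pouring corner, at tote (-82, +57, 18) mm: the corner where the walls are orange and lower (26 mm high inside, for 34 mm along each wall, with flared lips).
- nut_0: Loose brass hex lock nut, 18 mm across the flats, 10 mm thick, 16 g, lying anywhere in the tote; origin: centre of its underside. The nuts begin to slide on the tote's floor at a tilt of 16 to 24 degrees. One that rubs along a wall needs 30 to 45 degrees if tipped straight at the corner; tipping about 35 degrees first down towards the tote's -x end, then swinging over towards its +y side gathers all of them.
- nut_1: Loose brass hex lock nut, 18 mm across the flats, 10 mm thick, 16 g, lying anywhere in the tote; origin: centre of its underside. The nuts begin to slide on the tote's floor at a tilt of 16 to 24 degrees. One that rubs along a wall needs 30 to 45 degrees if tipped straight at the corner; tipping about 35 degrees first down towards the tote's -x end, then swinging over towards its +y side gathers all of them.
- nut_2: Loose brass hex lock nut, 18 mm across the flats, 10 mm thick, 16 g, lying anywhere in the tote; origin: centre of its underside. The nuts begin to slide on the tote's floor at a tilt of 16 to 24 degrees. One that rubs along a wall needs 30 to 45 degrees if tipped straight at the corner; tipping about 35 degrees first down towards the tote's -x end, then swinging over towards its +y side gathers all of them.
- nut_3: Loose brass hex lock nut, 18 mm across the flats, 10 mm thick, 16 g, lying anywhere in the tote; origin: centre of its underside. The nuts begin to slide on the tote's floor at a tilt of 16 to 24 degrees. One that rubs along a wall needs 30 to 45 degrees if tipped straight at the corner; tipping about 35 degrees first down towards the tote's -x end, then swinging over towards its +y side gathers all of them.
- pliers: bystander, loose: pliers with orange grips, 171 mm long; leave it alone
- screwdriver_red: bystander, loose: red-handled screwdriver, 203 mm; leave it alone
- solder_spool: bystander, loose: white spool of solder, 62 mm across, 51 mm high; leave it alone
- multimeter: bystander, loose: yellow multimeter, 135x75x42 mm; leave it alone
- parts_tray: bystander, loose: empty blue plastic tray, 85x120x28 mm; leave it alone

How it is judged:
By the outcome, as a careful person would: the job done as asked, in the order asked, and still so for the second after the job is handed in, while the arm keeps its last pose, push and grip.
It also fails if it takes over 43 s, if anything falls off the work surface, if the arm or the gripper's body presses on something with over 40 N, if the wrist force passes 120 N, or if a joint passes its speed limit or range.

## Robot

A 6-joint arm with a two-finger parallel gripper is mounted at the origin on a cart in front of the work surface, level with it; the furniture and walls round the work are solid. World frame = base frame: x ahead of the robot, y to its left, z up, the work surface at z = 0. Lengths are in mm, angles in rad, forces in N, time in s.
With the tool pointing down it reaches from about 275 to 750 mm from the base axis. Payload 10.2 kg.
Tool frame: the origin (TCP) lies midway between the tips of the shut fingers; the grasp point (between the pads) lies 19 mm behind it; z points along the fingers, y is the direction in which the jaws open and shut (so a half turn about z gives the same grasp; the last joint's range is limited). The gripper opens to 85 mm and grips with 20 to 120 N. Pads are 22 mm wide; open, the fingers measure 114 mm over their backs; the gripper's body (76 mm by 85 mm) begins 54 mm behind the grasp point. The pads swing forward as they close: fully open they stand 13 mm farther back than shut.
Start: joints at [1.097, 0.313, 1.498, -0, 1.331, -0.223], TCP at [130.307, 508.578, 231.294] pointing down, gripper open.
Joint ranges: [-2.94, 2.94], [-0.97, 2.17], [0.19, 2.56], [-1.23, 4.37], [0.02, 3.11], [-2.88, 2.88]. Speed limits (rad/s): [2.39, 2.39, 3.01, 3.14, 3.14, 3.14].

## Interface

Orientations are given as a unit quaternion [w, x, y, z].
In Python, from rig import sense, optics, ctrl gives the robot as it stands.
- The arm moves only by the tool play_rows, never from a script. Its argument "plan" is a list of rows, each a list of 7 numbers: the shift along the world's x, y, z in mm, then the turn, a rotation vector about the world's x, y, z in rad, then the opening, from -1 (shut) to 1 (fully open), so that 0 is half open. A call has 1 to 5 rows; each row shifts and turns the pose as measured when the row begins; what a row does not reach is not made up. A row lasts 1/12 s, in which the tool goes at most 41.7 mm and 7.16 degrees, less where a joint would pass 70% of its speed; a pose out of reach is approached as far as the arm can. A call is refused whole if a number of a shift passes 41.7 or a number of a turn 0.125, either way. A call with a gripper value outside its range is refused whole. The fingers move at their own pace and stop on an object; "grip_force" is the grip in N (left out, the last holds). Time passes only in rows, so rows that do not move let the fingers close. It gives the time, the measured TCP pose, the force and the opening at its end, in the units of the state.
- sense(): the state, without advancing time (a new reading comes with each control period).
- optics.capture(name): name is "side" or "top" or "wrist"; returns a dict with "img" (400x640x3 uint8, blue, green, red), "fx", "fy", "cx", "cy" (pixels), "dist" ([k1, k2, p1, p2, k3] as OpenCV has them; the pictures are not rectified), "world_to_cam" (4x4, takes a point from world to camera coordinates). Camera axes: x right, y up, looking along -z (the intrinsics and any distortion apply to the point x, -y, -z); pixel columns grow to the right and rows downward; lengths in mm; the calibration is good to about 2 mm. A picture is of the moment at which its call begins. There is no depth.
- ctrl.finish_job(): hands the job in, once; it reports no verdict.
The state is a dict: "time_s": time; "joints": joint angles; "dq": joint speeds; "tau": joint torques, N m; "eef_pos": TCP position; "ee_rot": TCP orientation; "force": force on the tool from outside, world axes, zero at the start; "wrist_torque": the same for the moment, N m; "grip_width": opening from 0.0 (shut) to 1.0 (fully open).
Only numpy, scipy, OpenCV 4.12 (cv2) and the standard library are available. Lean on these libraries where they do the work, as an engineer would, in place of code of your own. Each camera call takes 0.05 s, during which the arm holds its last target. There are 200 camera calls.

## Working session

There is one attempt and no reset: what is moved stays moved. The work goes in short steps, Python scripts to look and compute and a tool call to move; the robot and the scene stay as the last step left them, time stands still between calls to the robot, and variables do not carry over. Pictures are saved under pics/ and viewed, about 8 in all and at most 12, crops included, and the job is handed in when it is done.

Besides the shell and the picture viewer there is one more tool, called after "Emit:" as name(argument=value, ...) on one line, values as JSON. play_rows: Moves the arm, as the interface text tells. Its arguments: {"type":"object","properties":{"plan":{"type":"array"},"grip_force":{"type":"number"}},"required":["plan"]}

```bash
mkdir -p pics; ls
python3 - <<'E'
from rig import sense, optics
import cv2,numpy as np
print(sense())
ims=[]
for n in("top","side"):
    c=optics.capture(n);cv2.imwrite(f"pics/{n}0.png",c["img"]);print(n,c["fx"],c["cx"],c["cy"],c["dist"],np.round(c["world_to_cam"],3).tolist())
E
```

```text
pics
{'time_s': 0.0, 'joints': array([ 1.09660419e+00,  3.13467546e-01,  1.49849258e+00, -1.25021859e-05,
        1.33099350e+00, -2.23437734e-01]), 'dq': array([ 0.00155193, -0.00039322,  0.00034303, -0.00186916, -0.00111384,
       -0.00067825]), 'tau': array([ 2.90643235e-03, -4.12280738e+01, -2.59738648e+01, -1.86766511e-05,
        4.23581965e-03, -1.39988714e-05]), 'eef_pos': array([130.17535247, 508.31986603, 230.70521038]), 'ee_rot': array([-2.26874025e-04,  1.25047476e-01,  9.92150526e-01, -6.41581502e-04]), 'force': array([-0.31094843, -0.02156895, -0.33888279]), 'wrist_torque': array([0.02318357, 0.0057914 , 0.05285402]), 'grip_width': 0.9972483462063371}
top 436.30219555417364 326.20499646343825 206.63793503968466 [-0.06405367  0.          0.          0.          0.        ] [[-0.002, -1.0, 0.019, -36.844], [0.985, 0.001, 0.173, -557.076], [-0.173, 0.019, 0.985, -1400.968], [0.0, 0.0, 0.0, 1.0]]
side 361.2939260714981 315.45960556786133 198.18455836183662 [-0.03834117  0.          0.          0.          0.        ] [[0.983, -0.184, 0.021, -551.848], [0.082, 0.533, 0.842, -122.648], [-0.167, -0.826, 0.538, -1164.684], [0.0, 0.0, 0.0, 1.0]]
```

View pics/top0.png

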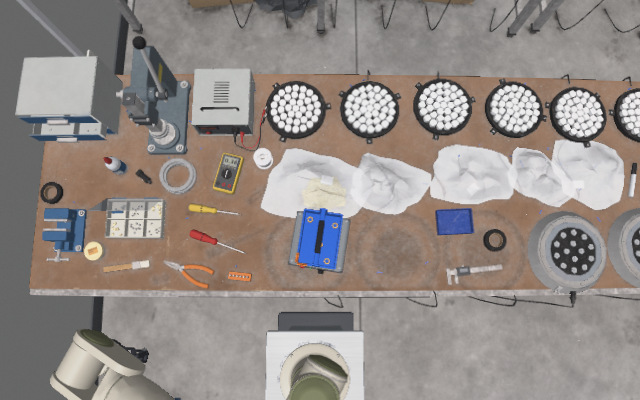

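View pics/side0.png

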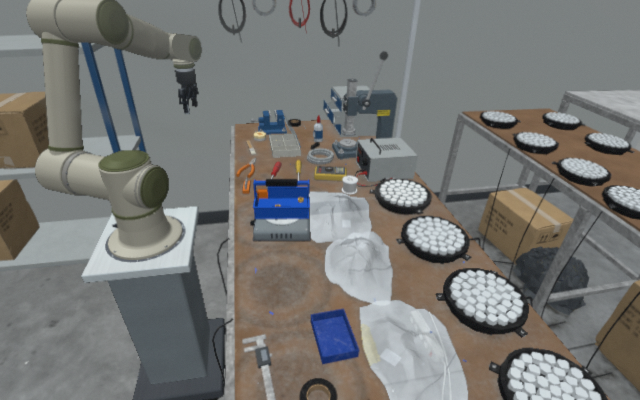

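The top view shows the tote near (320,240), with its orange corner lower left at about (300,262) and the dark handle along its long side. In the side view it is at (282,200). Next I zoom in and measure.

```bash
cat > h.py <<'E'
import cv2,numpy as np
from scipy.spatial.transform import Rotation as R
F=np.diag([1,-1,-1.])
def K(c): return np.array([[c["fx"],0,c["cx"]],[0,c["fy"],c["cy"]],[0,0,1]])
def ray(c,px):
    u=cv2.undistortPoints(np.array(px,float).reshape(-1,1,2),K(c),np.array(c["dist"],float)).reshape(-1,2)
    d=np.c_[u[:,0],-u[:,1],-np.ones(len(u))]; M=np.array(c["world_to_cam"])
    return -M[:3,:3].T@M[:3,3], d@M[:3,:3]
def onz(c,px,z):
    o,d=ray(c,px); return o+d*((z-o[2])/d[:,2])[:,None]
def proj(c,P):
    M=np.array(c["world_to_cam"]);q=(np.atleast_2d(P)@M[:3,:3].T+M[:3,3])@F
    return cv2.projectPoints(q,np.zeros(3),np.zeros(3),K(c),np.array(c["dist"],float))[0].reshape(-1,2)
def two(c1,p1,c2,p2):
    A=np.zeros((3,3));b=np.zeros(3);L=[]
    for c,p in((c1,p1),(c2,p2)):
        o,d=ray(c,[p]);d=d[0]/np.linalg.norm(d[0]);Q=np.eye(3)-np.outer(d,d);A+=Q;b+=Q@o;L.append((Q,o))
    x=np.linalg.solve(A,b);return x,[np.linalg.norm(Q@(x-o)) for Q,o in L]
E
cat > m.py <<'E'
from h import *
from rig import optics
C={n:optics.capture(n) for n in("top","side")}
box={"top":(285,200,360,280),"side":(245,170,320,245)}
H={}
for n,c in C.items():
    x0,y0,x1,y1=box[n];im=c["img"][y0:y1,x0:x1];h=cv2.cvtColor(im,cv2.COLOR_BGR2HSV)
    dark=(h[...,2]<60).astype(np.uint8)
    blue=((h[...,0]>100)&(h[...,0]<130)&(h[...,1]>150)).astype(np.uint8)
    for nm,m in(("dark",dark),("blue",blue)):
        k,_,s,ce=cv2.connectedComponentsWithStats(m)
        for i in range(1,k):
            if s[i,4]>25:
                cn=max(cv2.findContours((_==i).astype(np.uint8),0,2)[0],key=len)
                r=cv2.minAreaRect(cn)
                print(n,nm,s[i,4],np.round(ce[i]+[x0,y0],1),"rect",np.round(np.array(r[0])+[x0,y0],1),np.round(r[1],1),round(r[2],1))
    cv2.imwrite(f"pics/{n}1.png",cv2.resize(im,None,fx=6,fy=6,interpolation=cv2.INTER_CUBIC))
a,b=[cv2.imread(f"pics/{n}1.png") for n in C]
b=cv2.resize(b,(450,480));cv2.imwrite("pics/z1.png",cv2.resize(np.hstack([a,b]),(800,427)))
E
python3 m.py
```

```text
top dark 148 [319.  236.5] rect [319.  236.4] [ 4.5 31.7] 8.5
top blue 1856 [319.2 238.5] rect [319.2 237.4] [39.7 57.8] 8.1
side dark 211 [281.  182.1] rect [281. 182.] [ 6. 30.] 90.0
side blue 1620 [282.4 201.6] rect [281. 199.] [38. 56.] 90.0
```

View pics/z1.png

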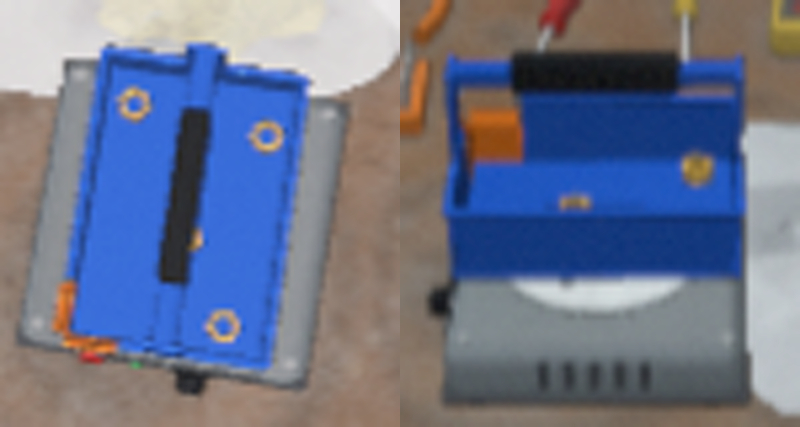

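The crop shows all four nuts in the tote. The orange corner is lower left, which is tote −x, +y, as expected. The housing corners are at crop (68,62), (345,100), (305,388) and (20,345).

```bash
cat > m2.py <<'E'
from h import *
from rig import optics,sense
t=optics.capture("top");s=optics.capture("side")
print("two-view handle",two(t,(319,236.5),s,(281,182.1)))
print("one-view z170",onz(t,[(319,236.5)],170))
hh=onz(t,np.array([(68,62),(345,100),(305,388),(20,345)])/5.333+[285,200],46)
print("housing",hh.round(1).tolist(),hh.mean(0),"sides",np.linalg.norm(np.diff(hh[[0,1,2,3,0]],axis=0),axis=1))
for i,j in((3,0),(2,1)):d=hh[j]-hh[i];print("yaw",np.arctan2(d[1],d[0]))
for i,j in((1,0),(2,3)):d=hh[j]-hh[i];print("yaw",np.arctan2(-d[0],d[1]))
# handle axis from dark mask
im=t["img"][200:280,285:360];m=cv2.cvtColor(im,cv2.COLOR_BGR2HSV)[...,2]<60
k,l,st,_=cv2.connectedComponentsWithStats(m.astype(np.uint8));l=l==1+np.argmax(st[1:,4])
ys,xs=np.nonzero(l);P=onz(t,np.c_[xs+285,ys+200],175)
u,sv,v=np.linalg.svd((P-P.mean(0))[:,:2]);d=v[0]*np.sign(v[0][0]);pr=(P-P.mean(0))[:,:2]@d
print("grip",P.mean(0),"yaw",np.arctan2(d[1],d[0]),"len",np.ptp(pr))
# TCP
q=sense();print(R.from_quat(np.roll(q["ee_rot"],-1)).as_matrix().round(3))
E
python3 m2.py
```

```text
two-view handle (array([444.86172121, -12.89081769, 170.64492184]), [np.float64(0.2761831205520006), np.float64(0.27618312055202715)])
one-view z170 [[444.6523765  -12.88514153 170.        ]]
housing [[540.6, 57.4, 46.0], [516.9, -115.0, 46.0], [339.4, -88.7, 46.0], [365.6, 85.1, 46.0]] [440.64000201 -15.28689866  46.        ] sides [174.0051067  179.38548693 175.77339634 177.18715923]
yaw -0.15738789122741448
yaw -0.14735888398307379
yaw -0.13708076235827454
yaw -0.1497416375463367
grip [444.46247831 -13.00665587 175.        ] yaw -0.14875690905693956 len 95.24324776596285
[[-0.969  0.248 -0.   ]
 [ 0.248  0.969 -0.   ]
 [ 0.    -0.    -1.   ]]
```

Two views agree: the handle is at (444.5, −13, 170), which matches 58+112 mm. Bar yaw and shaker yaw are both about −0.149, so it is locked. I'll grasp with a half turn, which keeps joint 6 near mid-range, and approach at the present height.

Emit:
play_rows(plan=[[13,-21,0,0,0,-0.12,1],[13,-21,0,0,0,-0.12,1],[13,-21,0,0,0,-0.12,1],[13,-21,0,0,0,-0.12,1],[13,-21,0,0,0,-0.12,1]])

```text
time_s: 0.72
eef_pos: [194.8, 401.7, 230.0]
ee_rot: [-0.001, 0.42, 0.907, -0.0]
force: [0.7, 0.5, -0.1]
grip_width: 1.003
```

Emit:
play_rows(plan=[[13,-21,0,0,0,-0.12,1],[13,-21,0,0,0,-0.12,1],[13,-21,0,0,0,-0.12,1],[13,-21,0,0,0,-0.12,1],[13,-21,0,0,0,-0.12,1]])

```text
time_s: 1.13
eef_pos: [261.6, 291.2, 230.1]
ee_rot: [-0.0, 0.679, 0.734, 0.0]
force: [1.1, 0.0, -0.1]
grip_width: 1.002
```

Emit:
play_rows(plan=[[13,-21,0,0,0,-0.12,1],[13,-21,0,0,0,-0.12,1],[13,-21,0,0,0,-0.12,1],[13,-21,0,0,0,-0.12,1],[13,-21,0,0,0,-0.12,1]])

```text
time_s: 1.55
eef_pos: [328.6, 180.5, 230.6]
ee_rot: [0.0, 0.872, 0.49, 0.001]
force: [0.6, -0.2, 0.0]
grip_width: 0.997
```

Emit:
play_rows(plan=[[13,-21,0,0,0,-0.12,1],[13,-21,0,0,0,-0.12,1],[13,-21,0,0,0,-0.12,1],[13,-21,0,0,0,-0.12,1],[13,-21,0,0,0,-0.12,1]])

```text
time_s: 1.97
eef_pos: [395.9, 69.3, 231.2]
ee_rot: [0.001, 0.98, 0.198, 0.002]
force: [-0.2, 0.2, 0.4]
grip_width: 0.996
```

Emit:
play_rows(plan=[[10,-17,0,0,0,-0.11,1],[10,-17,0,0,0,-0.11,1],[10,-17,0,0,0,-0.11,1],[10,-16,0,0,0,-0.11,1],[5,-9,0,0,0,-0.06,1]])

```text
time_s: 2.38
eef_pos: [443.6, -13.3, 231.2]
ee_rot: [0.002, 0.998, -0.067, 0.002]
force: [-1.0, -0.1, 0.9]
grip_width: 1.004
```

Emit:
play_rows(plan=[[0,0,0,0,0,0,1],[0,0,0,0,0,0,1]])

```text
time_s: 2.55
eef_pos: [444.1, -14.8, 230.8]
ee_rot: [0.002, 0.998, -0.069, 0.002]
force: [-1.0, -0.6, 0.3]
grip_width: 1.001
```

```bash
cat > st.py <<'E'
from h import *
from rig import sense
q=sense();M=R.from_quat(np.roll(q["ee_rot"],-1)).as_matrix()
print(q["time_s"],q["joints"].round(3),q["eef_pos"].round(1),"xang",np.arctan2(M[1,0],M[0,0]).round(3),"z",M[:,2].round(3),q["force"].round(1),q["wrist_torque"].round(2),q["grip_width"])
E
python3 st.py; python3 -c "
from rig import optics;import cv2
c=optics.capture('wrist');cv2.imwrite('pics/w2.png',c['img'])
from h import *
print(c['fx'],c['world_to_cam'].round(2).tolist() if hasattr(c['world_to_cam'],'round') else c['world_to_cam'], proj(c,[[444.5,-13,181],[493.9,-20.4,181],[395,-5.6,181]]))"
```

```text
2.55 [-0.297  0.132  1.726 -0.002  1.279  1.412] [444.1 -14.8 230.8] xang -0.138 z [ 0.003 -0.003 -1.   ] [-1.  -0.6  0.3] [ 0.04 -0.06  0.03] 1.0013993835242083
327.812161757814 [[-0.14, -0.99, 0.0, 44.95], [0.96, -0.13, -0.26, -394.1], [0.26, -0.03, 0.97, -492.69], [0.0, 0.0, 0.0, 1.0]] [[314.51831796 224.76039006]
 [315.16817515 143.33713142]
 [313.9992706  296.17448613]]
```

View pics/w2.png

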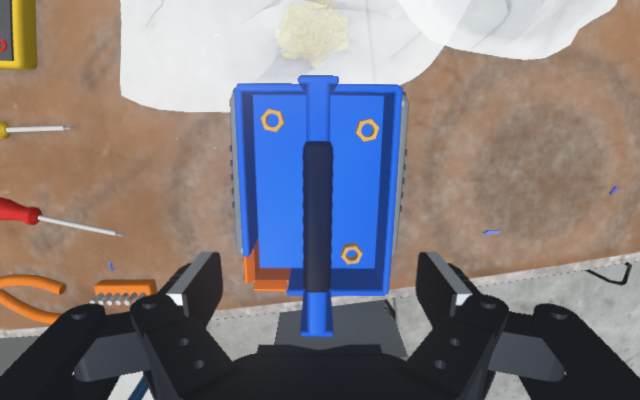

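The wrist view shows the bar at (317,216), within 3 px of the prediction and centred between the open jaws. Now descend and grip.

Emit:
play_rows(plan=[[0,0,-20,0,0,-0.01,1],[0,0,-20,0,0,0,1],[0,0,-20,0,0,0,1],[0,0,-15,0,0,0,1],[0,0,-4,0,0,0,1]])

```text
time_s: 3.02
eef_pos: [443.0, -11.0, 151.1]
ee_rot: [0.002, 0.998, -0.067, 0.004]
force: [-0.2, -0.1, 0.4]
grip_width: 1.001
```

Emit:
play_rows(plan=[[0,0,0,0,0,0,-1],[0,0,0,0,0,0,-1],[0,0,0,0,0,0,-1],[0,0,0,0,0,0,-1],[0,0,0,0,0,0,-1]], grip_force=40)

```text
time_s: 3.43
eef_pos: [443.2, -9.4, 153.5]
ee_rot: [0.002, 0.998, -0.064, 0.006]
force: [-0.9, -4.0, 1.8]
grip_width: 0.298
```

Emit:
play_rows(plan=[[0,0,0,0,0,0,-1],[0,0,0,0,0,0,-1],[0,0,0,0,0,0,-1],[0,0,0,0,0,0,-1]], grip_force=40)

```text
time_s: 3.77
eef_pos: [442.7, -9.4, 153.5]
ee_rot: [0.002, 0.998, -0.064, 0.005]
force: [0.2, -0.5, -1.4]
grip_width: 0.205
```

```bash
python3 st.py
```

```text
3.7667 [-0.286  0.212  1.849 -0.002  1.069  1.414] [442.7  -9.4 153.5] xang -0.128 z [ 0.01  -0.005 -1.   ] [ 0.2 -0.5 -1.4] [-0.07 -0.01  0.01] 0.2050857826696069
```

Emit:
play_rows(plan=[[0,0,0,0,0,0,-1],[0,0,0,0,0,0,-1],[0,0,0,0,0,0.05,-1],[0,0,0,0,0,0.06,-1],[0,0,0,0,0,0.06,-1]], grip_force=110)

```text
time_s: 4.18
eef_pos: [443.3, -9.8, 153.7]
ee_rot: [0.002, 1.0, 0.023, 0.006]
force: [0.8, -1.0, -3.1]
grip_width: 0.186
```

```bash
python3 st.py
```

```text
4.1833 [-0.288  0.212  1.849  0.     1.068  1.236] [443.3  -9.8 153.7] xang 0.047 z [ 0.013 -0.003 -1.   ] [ 0.8 -1.  -3.1] [-0.13 -0.1  -0.04] 0.18629432113219652
```

Forces are low, so I continue turning to a yaw of about 0.57.

Emit:
play_rows(plan=[[0,0,0,0,0,0.08,-1],[0,0,0,0,0,0.08,-1],[0,0,0,0,0,0.08,-1],[0,0,0,0,0,0.08,-1],[0,0,0,0,0,0.08,-1]])

```text
time_s: 4.6
eef_pos: [443.5, -10.8, 153.8]
ee_rot: [0.002, 0.973, 0.231, 0.006]
force: [-0.1, -1.8, -2.3]
grip_width: 0.19
```

Emit:
play_rows(plan=[[0,0,0,0,0,0.05,-1],[0,0,0,0,0,0.03,-1],[0,0,0,0,0,0,-1]])

```text
time_s: 4.85
eef_pos: [443.7, -11.2, 153.8]
ee_rot: [0.002, 0.962, 0.273, 0.007]
force: [-1.3, -0.8, -2.1]
grip_width: 0.19
```

```bash
python3 st.py;  python3 -c "
from rig import optics;import cv2,numpy as np
c=optics.capture('top');d=optics.capture('side')
a=cv2.resize(c['img'][195:285,275:365],(400,400),interpolation=2);b=cv2.resize(d['img'][155:245,240:330],(400,400),interpolation=2)
cv2.imwrite('pics/t3.png',np.hstack([a,b]))"
```

```text
4.85 [-0.293  0.212  1.849  0.005  1.068  0.722] [443.7 -11.2 153.8] xang 0.553 z [ 0.014  0.001 -1.   ] [-1.3 -0.8 -2.1] [-0.09  0.11  0.02] 0.19005397508285726
```

View pics/t3.png

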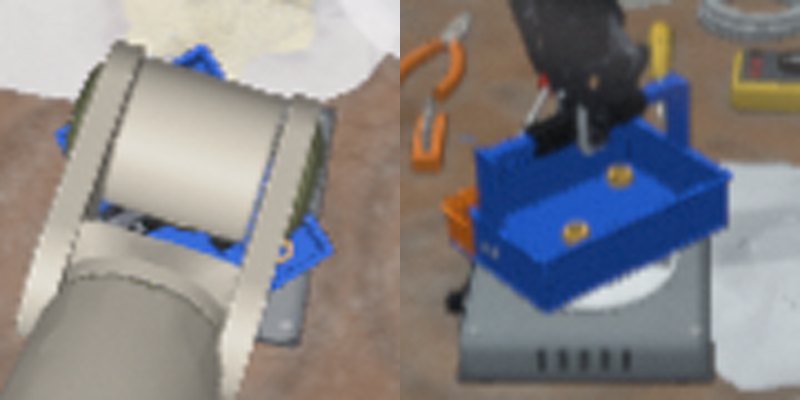

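The tote has turned about 0.70 rad relative to the shaker, and the orange corner is at the left. I lift straight up, slowly at first, and watch the force.

Emit:
play_rows(plan=[[0,0,4,0,0,0,-1],[0,0,6,0,0,0,-1],[0,0,6,0,0,0,-1],[0,0,8,0,0,0,-1],[0,0,8,0,0,0,-1]])

```text
time_s: 5.37
eef_pos: [442.1, -10.4, 186.4]
ee_rot: [-0.0, 0.963, 0.271, 0.004]
force: [0.5, 1.1, -5.5]
grip_width: 0.193
```

```bash
python3 st.py
```

```text
5.3667 [-0.293  0.17   1.805  0.005  1.16   0.728] [442.1 -10.4 186.4] xang 0.548 z [ 0.008  0.003 -1.   ] [ 0.5  1.1 -5.5] [0.06 0.02 0.06] 0.19305182153495895
```

Only the tote's weight shows (5.5 N), so it is free. Continue lifting.

Emit:
play_rows(plan=[[0,0,10,0,0,0,-1],[0,0,13,0,0,0,-1],[0,0,16,0,0,0,-1],[0,0,18,0,0,0,-1],[0,0,18,0,0,0,-1]])

```text
time_s: 5.78
eef_pos: [440.7, -9.8, 266.6]
ee_rot: [-0.001, 0.963, 0.27, 0.003]
force: [0.1, -0.3, -5.7]
grip_width: 0.189
```

Emit:
play_rows(plan=[[0,0,18,0,0,0,-1],[0,0,18,0,0,0,-1],[0,0,18,0,0,0,-1],[0,0,18,0,0,0,-1],[0,0,18,0,0,0,-1]])

```text
time_s: 6.2
eef_pos: [439.0, -9.1, 365.1]
ee_rot: [-0.0, 0.963, 0.27, 0.005]
force: [1.2, -1.7, -5.5]
grip_width: 0.184
```

Emit:
play_rows(plan=[[0,0,18,0,0,0,-1],[0,0,18,0,0,0,-1],[0,0,16,0,0,0,-1],[0,0,12,0,0,0,-1],[0,0,6,0,0,0,-1]])

```text
time_s: 6.62
eef_pos: [436.8, -8.2, 445.1]
ee_rot: [0.002, 0.963, 0.27, 0.008]
force: [1.0, 0.3, -5.0]
grip_width: 0.193
```

```bash
python3 st.py;  python3 -c "
from rig import optics;import cv2,numpy as np
c=optics.capture('side');w=optics.capture('wrist')
cv2.imwrite('pics/t4.png',np.hstack([cv2.resize(c['img'][60:280,180:400],(400,400),interpolation=2),cv2.resize(w['img'],(400,400))]))"
```

```text
6.6167 [-0.292  0.051  1.27   0.006  1.807  0.734] [436.8  -8.2 445.1] xang 0.547 z [ 0.016  0.001 -1.   ] [ 1.   0.3 -5. ] [-0.05  0.04  0.02] 0.19267230325801285
```

View pics/t4.png

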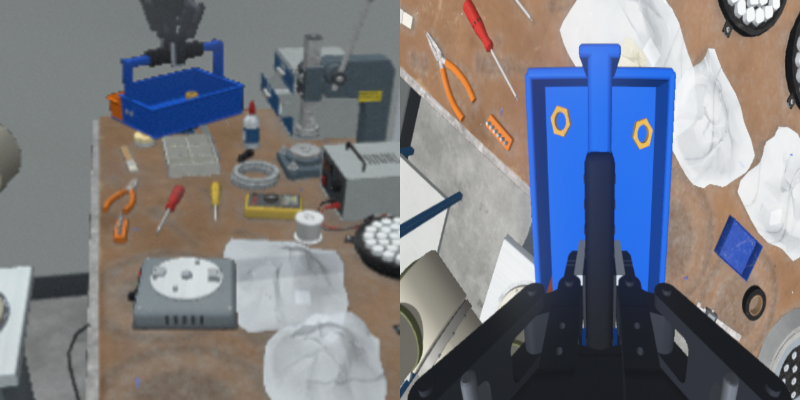

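The tote is out and clear; the empty shaker is visible below and the nuts are still inside. Now I tip about 36° down toward the tote's −x end, with per-rad axis (0.52, −0.854, 0).

Emit:
play_rows(plan=[[0,0,0,0.016,-0.026,0,-1],[0,0,0,0.026,-0.043,0,-1],[0,0,0,0.031,-0.051,0,-1],[0,0,0,0.031,-0.051,0,-1],[0,0,0,0.031,-0.051,0,-1]], grip_force=120)

```text
time_s: 7.13
eef_pos: [436.9, -6.9, 439.6]
ee_rot: [-0.038, 0.953, 0.268, 0.136]
force: [-0.1, 0.7, -4.5]
grip_width: 0.188
```

Emit:
play_rows(plan=[[0,0,0,0.031,-0.051,0,-1],[0,0,0,0.031,-0.051,0,-1],[0,0,0,0.031,-0.051,0,-1],[0,0,0,0.031,-0.051,0,-1],[0,0,0,0.031,-0.051,0,-1]])

```text
time_s: 7.55
eef_pos: [434.5, -6.8, 435.1]
ee_rot: [-0.08, 0.921, 0.256, 0.282]
force: [-0.1, -0.4, -5.1]
grip_width: 0.189
```

Emit:
play_rows(plan=[[0,0,0,0.02,-0.03,0,-1],[0,0,0,0,0,0,-1],[0,0,0,0,0,0,-1],[0,0,0,0,0,0,-1],[0,0,0,0,0,0,-1]])

```text
time_s: 7.97
eef_pos: [431.9, -7.7, 430.8]
ee_rot: [-0.085, 0.917, 0.251, 0.298]
force: [0.2, -0.2, -4.9]
grip_width: 0.195
```

Emit:
play_rows(plan=[[0,0,0,0,0,0,-1],[0,0,0,0,0,0,-1],[0,0,0,0,0,0,-1],[0,0,0,0,0,0,-1],[0,0,0,0,0,0,-1]])

```text
time_s: 8.38
eef_pos: [432.3, -7.1, 430.8]
ee_rot: [-0.086, 0.917, 0.252, 0.297]
force: [-0.3, -1.1, -5.4]
grip_width: 0.187
```

```bash
cat > sw.py <<'E'
import sys
from h import *
from rig import sense
import subprocess
q=sense();M=R.from_quat(np.roll(q["ee_rot"],-1)).as_matrix()@np.diag([1,-1,-1.])
g=M.T@[0,0,-1];print("tau",np.degrees(np.arccos(-g[2])).round(1),"phi",np.degrees(np.arctan2(g[1],-g[0])).round(1),"joints",q["joints"].round(2))
def T(tau,phi,psi=0.547):
    t,p=np.radians([tau,phi]);return R.from_euler("z",psi)*R.from_rotvec(t*np.array([-np.sin(p),-np.cos(p),0]))
if len(sys.argv)>3:
    t1,p1,n=map(float,sys.argv[1:]);t0=np.degrees(np.arccos(-g[2]));p0=np.degrees(np.arctan2(g[1],-g[0]));C=R.from_matrix(M)
    for k in range(1,int(n)+1):
        N=T(t0+(t1-t0)*k/n,p0+(p1-p0)*k/n);print((N*C.inv()).as_rotvec().round(3).tolist());C=N
E
python3 st.py; python3 sw.py 37 68 15;  python3 -c "
from rig import optics;import cv2,numpy as np
c=optics.capture('side');w=optics.capture('wrist')
cv2.imwrite('pics/t5.png',np.hstack([cv2.resize(c['img'][60:280,180:400],(400,400),interpolation=2),cv2.resize(w['img'],(400,400))]))"
```

```text
8.3833 [-0.65  -0.243  1.691  0.584  1.457  0.388] [432.3  -7.1 430.8] xang 0.533 z [ 0.502  0.306 -0.809] [-0.3 -1.1 -5.4] [-0.45  0.89 -0.  ] 0.18706985262365275
tau 36.0 phi -0.7 joints [-0.65 -0.24  1.69  0.58  1.46  0.39]
[-0.04, -0.024, -0.004]
[-0.042, -0.021, -0.015]
[-0.044, -0.018, -0.015]
[-0.045, -0.014, -0.015]
[-0.046, -0.011, -0.016]
[-0.047, -0.007, -0.016]
[-0.047, -0.003, -0.016]
[-0.048, 0.001, -0.016]
[-0.047, 0.005, -0.016]
[-0.047, 0.008, -0.016]
[-0.046, 0.012, -0.016]
[-0.045, 0.016, -0.016]
[-0.044, 0.019, -0.016]
[-0.042, 0.023, -0.016]
[-0.04, 0.026, -0.016]
```

View pics/t5.png

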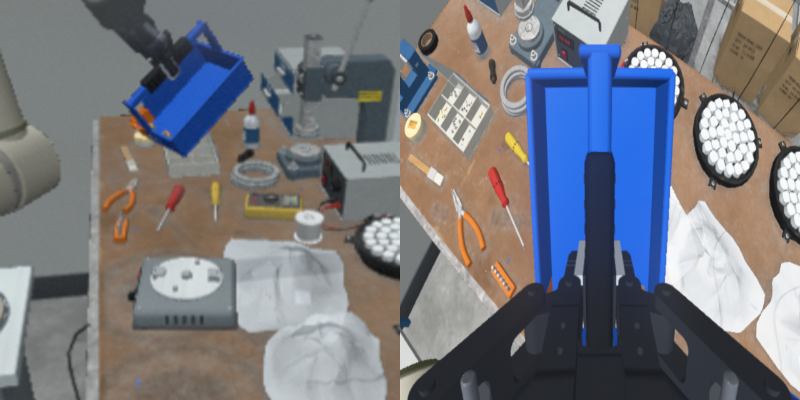

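The tote is tipped 36°, the grip hasn't slipped, and the nuts have left the +x end. Now swing toward +y using the computed increments.

Emit:
play_rows(plan=[[0,0,0,-0.04,-0.024,-0.005,-1],[0,0,0,-0.042,-0.021,-0.015,-1],[0,0,0,-0.044,-0.018,-0.015,-1],[0,0,0,-0.045,-0.014,-0.015,-1],[0,0,0,-0.046,-0.011,-0.016,-1]])

```text
time_s: 8.9
eef_pos: [432.6, -8.6, 430.0]
ee_rot: [0.038, 0.915, 0.255, 0.31]
force: [0.3, -0.5, -5.6]
grip_width: 0.19
```

Emit:
play_rows(plan=[[0,0,0,-0.047,-0.007,-0.016,-1],[0,0,0,-0.047,-0.003,-0.016,-1],[0,0,0,-0.048,0.001,-0.016,-1],[0,0,0,-0.047,0.005,-0.016,-1],[0,0,0,-0.047,0.008,-0.016,-1]])

```text
time_s: 9.32
eef_pos: [431.4, -7.3, 429.5]
ee_rot: [0.161, 0.914, 0.253, 0.274]
force: [-0.7, -0.5, -4.9]
grip_width: 0.186
```

Emit:
play_rows(plan=[[0,0,0,-0.046,0.012,-0.016,-1],[0,0,0,-0.045,0.016,-0.016,-1],[0,0,0,-0.044,0.019,-0.016,-1],[0,0,0,-0.042,0.023,-0.016,-1],[0,0,0,-0.04,0.026,-0.016,-1]])

```text
time_s: 9.73
eef_pos: [430.1, -4.5, 428.2]
ee_rot: [0.257, 0.913, 0.252, 0.191]
force: [-0.5, 0.2, -5.4]
grip_width: 0.188
```

Emit:
play_rows(plan=[[0,0,0,0,0,0,-1],[0,0,0,0,0,0,-1],[0,0,0,0,0,0,-1],[0,0,0,0,0,0,-1],[0,0,0,0,0,0,-1]])

```text
time_s: 10.15
eef_pos: [430.2, -2.3, 426.3]
ee_rot: [0.253, 0.914, 0.253, 0.191]
force: [-0.6, -0.3, -5.5]
grip_width: 0.183
```

Emit:
play_rows(plan=[[0,0,0,0,0,0,-1],[0,0,0,0,0,0,-1],[0,0,0,0,0,0,-1],[0,0,0,0,0,0,-1],[0,0,0,0,0,0,-1]])

```text
time_s: 10.57
eef_pos: [429.8, -3.1, 426.7]
ee_rot: [0.252, 0.914, 0.252, 0.192]
force: [0.4, 0.3, -5.9]
grip_width: 0.192
```

```bash
python3 st.py; python3 sw.py 37 50 5;  python3 -c "
from rig import optics;import cv2,numpy as np
c=optics.capture('side');w=optics.capture('top')
cv2.imwrite('pics/t6.png',np.hstack([cv2.resize(c['img'][60:180,220:340],(400,400),interpolation=2),cv2.resize(w['img'][160:310,250:400],(400,400),interpolation=2)]))"
```

```text
10.5667 [-0.087 -0.231  1.699 -0.363  1.134  1.01 ] [429.8  -3.1 426.7] xang 0.609 z [ 0.478 -0.365 -0.799] [ 0.4  0.3 -5.9] [ 0.64  0.78 -0.02] 0.19225625381875996
tau 37.0 phi 68.1 joints [-0.09 -0.23  1.7  -0.36  1.13  1.01]
[0.031, -0.022, 0.022]
[0.032, -0.02, 0.013]
[0.034, -0.018, 0.013]
[0.035, -0.016, 0.013]
[0.036, -0.013, 0.013]
```

View pics/t6.png

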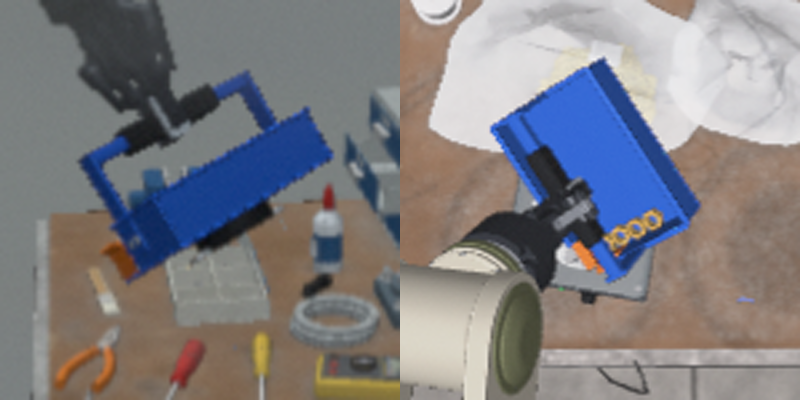

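The top crop shows the four nuts in a packed row along the tote's −x wall, at about (612,243) to (655,217), starting at the orange corner. I convert them to tote coordinates.

```bash
cat > nuts.py <<'E'
from h import *
from rig import sense,optics
q=sense();M=R.from_quat(np.roll(q["ee_rot"],-1)).as_matrix()
H=q["eef_pos"]-19*M[:,2]; M=M@np.diag([1,-1,-1.]); O=H-112*M[:,2]
c=optics.capture("top")
def W(p): return O+np.array(p)@M.T
def tote(px,z=28):
    o,d=ray(c,px);n=M[:,2];t=((O-o)@n+z)/(d@n);return (o+d*t[:,None]-O)@M
x0,y0,x1,y1=250,160,400,310
im=c["img"];h=cv2.cvtColor(im,cv2.COLOR_BGR2HSV)
K_=proj(c,[W(p) for p in((-82,57,18),(-82,-57,18),(82,-57,18),(82,57,18))]);print("floor corners px",K_.round(1).tolist())
m=cv2.fillPoly(np.zeros(im.shape[:2],np.uint8),[K_.astype(int)],1)
y=(h[...,0]>11)&(h[...,0]<28)&(h[...,1]>100)&(m>0)
ys,xs=np.nonzero(y);P=tote(np.c_[xs,ys]);print(len(P),"bbox",P.min(0).round(),P.max(0).round())
s=5.333;cr=cv2.resize(im[210:285,445-150:445],None,fx=s,fy=s,interpolation=2)
for p in (K_-[295,210])*s: cv2.circle(cr,tuple(int(v) for v in p),4,(0,0,255),1)
import sys;cv2.imwrite(sys.argv[1],cr)
E
python3 nuts.py pics/n1.png
```

```text
floor corners px [[327.0, 255.2], [361.1, 237.1], [325.1, 183.1], [292.2, 204.0]]
90 bbox [-79. -24.  28.] [-61.  41.  28.]
```

View pics/n1.png

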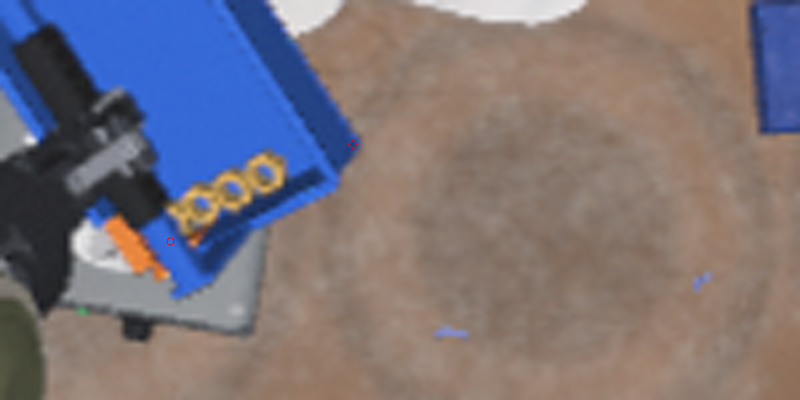

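In tote coordinates the nuts span x −79…−61 and y −24 up to the +y wall. That is four nuts (4 × 20.8 mm) packed in one row from the corner, so all are gathered. I swing gently back to face the corner more squarely, then settle and recheck.

Emit:
play_rows(plan=[[0,0,4,0.03,-0.022,0.02,-1],[0,0,4,0.032,-0.02,0.013,-1],[0,0,4,0.034,-0.018,0.013,-1],[0,0,4,0.035,-0.016,0.013,-1],[0,0,0,0,0,0,-1]])

```text
time_s: 11.13
eef_pos: [429.8, -2.4, 442.7]
ee_rot: [0.194, 0.913, 0.257, 0.252]
force: [0.0, -1.2, -4.8]
grip_width: 0.19
```

Emit:
play_rows(plan=[[0,0,0,0,0,0,-1],[0,0,0,0,0,0,-1],[0,0,0,0,0,0,-1],[0,0,0,0,0,0,-1],[0,0,0,0,0,0,-1]])

```text
time_s: 11.55
eef_pos: [429.5, -2.6, 441.5]
ee_rot: [0.195, 0.913, 0.257, 0.249]
force: [0.1, -0.6, -5.6]
grip_width: 0.186
```

Emit:
play_rows(plan=[[0,0,0,0,0,0,-1],[0,0,0,0,0,0,-1],[0,0,0,0,0,0,-1],[0,0,0,0,0,0,-1],[0,0,0,0,0,0,-1]])

```text
time_s: 11.97
eef_pos: [429.6, -2.1, 440.9]
ee_rot: [0.195, 0.913, 0.258, 0.249]
force: [0.1, -0.4, -4.6]
grip_width: 0.189
```

```bash
python3 st.py; python3 sw.py; python3 nuts.py pics/n2.png
python3 - <<'E'
from h import *
from rig import sense
q=sense();M=R.from_quat(np.roll(q["ee_rot"],-1)).as_matrix();H=q["eef_pos"]-19*M[:,2];M=M@np.diag([1,-1,-1.]);O=H-112*M[:,2]
for p in((-82,57,18),(-36,0,0),(82,57,18),(-82,-57,18),(0,0,0)):print(p,(O+M@np.array(p)).round())
print(q["dq"].round(3))
E
```

```text
11.9667 [-0.215 -0.299  1.71  -0.117  1.097  0.824] [429.6  -2.1 440.9] xang 0.653 z [ 0.555 -0.228 -0.8  ] [ 0.1 -0.4 -4.6] [0.4  0.9  0.04] 0.18884110341481505
tau 36.8 phi 53.9 joints [-0.22 -0.3   1.71 -0.12  1.1   0.82]
floor corners px [[322.1, 251.4], [357.9, 232.9], [321.3, 180.6], [285.8, 201.8]]
63 bbox [-78. -23.  28.] [-61.  33.  28.]
(-82, 57, 18) [389. -21. 324.]
(-36, 0, 0) [454. -44. 354.]
(82, 57, 18) [511.  72. 382.]
(-82, -57, 18) [ 432. -111.  380.]
(0, 0, 0) [481. -23. 367.]
[-0.001 -0.002  0.002  0.005 -0.001 -0.015]
```

View pics/n2.png

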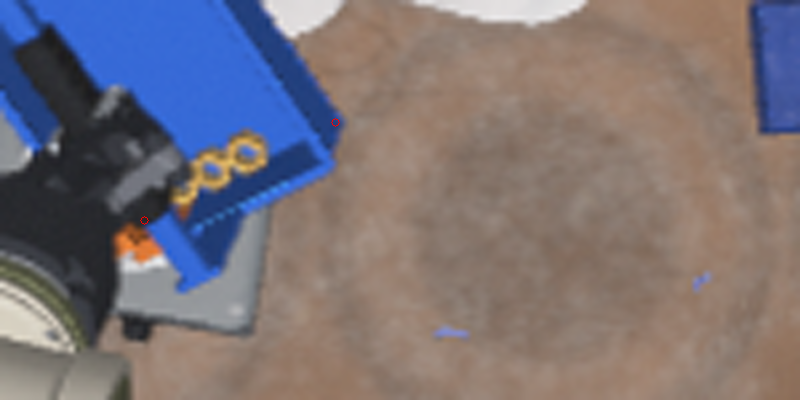

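The nuts are still packed against the −x wall up to the corner. Three are visible and the handle hides the fourth, which the earlier view showed. The tote is still and its lowest corner is about 250 mm above the shaker. Handing in.

```bash
python3 -c "
from rig import ctrl;print(ctrl.finish_job())"; python3 st.py
```

```text
the job is handed in; nothing more can be done
None
the job is handed in; nothing more can be done
```

I gripped the tote by its handle and turned it anticlockwise to about 0.70 rad from the shaker's yaw. I lifted it straight out; the load never went above about 6 N, just the tote's weight. I then tipped it about 36° toward its −x end and swung it toward +y. The job was handed in at about 12 s, with the tote held still and 120 N of grip set.

**Final pose:** the tilt is 36.8°, 54° round from the tote's −x toward its +y. The orange corner is lowest, at about z = 324 mm, roughly 250 mm above the shaker's highest point.

**Nuts:** they lie in one packed row along the −x wall, starting from the orange corner, rather than in a tight cluster. The farthest one's centre is about 70 mm from the corner.

**Checks that fell short:**
- **Fourth nut:** in the last picture I could see only three nuts, because the handle and gripper hide the one nearest the corner. The picture before the last small swing showed all four. I saw no spilled nut, but I didn't search the bench for one.
- **Handle position:** the arm's reading in y at the grasp was about 4 mm from the camera estimate. The grip closed with little force and did not slip.

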